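# Scoop packing rolls into the shipping carton

### The arm

A 6-joint arm with a two-finger parallel gripper is mounted at the origin on the work surface; the furniture and walls round the work are solid. World frame = base frame: x ahead of the robot, y to its left, z up, the work surface at z = 0. Lengths are in m, angles in degrees, forces in N, time in s.
With the tool pointing down it reaches from about 0.375 to 0.9 m from the base axis. Payload 3.1 kg.
Tool frame: the origin (TCP) lies between the finger pads; the fingertips stand 11 mm ahead of it and the grasp point (between the pads) lies 8 mm behind it; z points along the fingers, y is the line along which they close (so a half turn about z gives the same grasp; the last joint's range is limited). The gripper opens to 87 mm and grips with 3 to 60 N. Pads are 19 mm wide; open, the fingers measure 117 mm over their backs; the gripper's body (75 mm by 190 mm) begins 51 mm behind the grasp point.
Start: joints at [-76.461, 30.224, 82.088, -0, 67.689, -10.227], TCP at [0.252, -0.572, 0.234] pointing down, gripper open.
Joint ranges: [-176.69, 176.69], [-43.24, 126.21], [12.49, 139.97], [-82, 262], [0, 151.66], [-163.58, 163.58]. Speed limits (degrees/s): [159.86, 159.86, 180, 180, 180, 180].

### API

Orientations are given as a 3x3 rotation matrix whose columns are the frame's x, y, z axes.
In Python, from rig import bot, viewer, workorder, models gives the robot as it stands.
- The arm moves only by the shell command python3 -m jog 'ROWS'. ROWS is JSON, a list of rows, each a list of 7 numbers: the opening, from 0 (shut) to 1 (fully open), then the shift along the tool's x, y, z in m, then the turn, a rotation vector about the tool's x, y, z in degrees. In form: [[claw, x, y, z, ax, ay, az], ...]. A call has 1 to 20 rows; each row is the pose to reach, as a shift and turn from the pose commanded when the call began, along the tool's axes at that moment; what a row does not reach only later rows make up. A row lasts 1/8 s, in which the tool goes at most 62.5 mm and 10.7 degrees, less where a joint would pass 70% of its speed; a pose out of reach is approached as far as the arm can. A call with a gripper value outside its range is refused whole. The fingers move at their own pace and stop on an object; the grip force is fixed at half the most. Time passes only in rows, so rows that repeat a pose let the fingers close. It gives the time, the measured TCP pose, the force, the opening and the grip force at its end, in the units of the state.
- bot.read_state(): the state, without advancing time (a new reading comes with each control period).
- viewer.capture(name): name is "side" or "top"; returns (picture, depth): 400x640x3 uint8, blue, green, red; 400x640 float32, m along the optical axis (not along the pixel's ray), 0 where there is no reading.
- viewer.camera_info(name): a dict with "fx", "fy", "cx", "cy" (pixels), "dist_coeffs" ([k1, k2, p1, p2, k3] as OpenCV has them; the pictures are not rectified), "world_to_cam" (4x4, takes a point from world to camera coordinates). Camera axes: x right, y down, z forward; pixel columns grow to the right and rows downward; lengths in m; the calibration is good to about 2 mm. A picture is of the moment at which its call begins. camera_info takes no time and is no camera call.
- workorder.hand_in(): hands the job in; it is judged then, once.
Trained networks look in the newest picture that a camera, given by its name, has taken for a name from the list of things; names that differ only in an ending like _2 or _b are one class to them, and where a whole thing is asked for, a point or a joint stands for the part that bears it (a point fixed in the world has none). Each returns a list of dicts, best first, with "p" (0 to 1); they miss things now and then, are a little off and sometimes report something else, mostly with a low value. They report only what shows in the picture. A call takes as long as a camera call.
- models.outline_of(camera, thing): "mask" (400x640 bool, what is visible of it).
- models.tip_of(camera, thing): "xyz" ([x, y, z] in m, in world coordinates, good to about 4 mm: a listed point, or the origin of a listed thing).
The state is a dict: "time_s": time; "joint_positions": joint angles; "qvel": joint speeds; "tau": joint torques, N m; "position": TCP position; "tcp_rot": TCP orientation; "force": force on the tool from outside, world axes, zero at the start; "moment": the same for the moment, N m; "opening": opening from 0.0 (shut) to 1.0 (fully open); "grasp_force": force on a finger pad.
Only numpy, scipy, OpenCV 4.12 (cv2) and the standard library are available. Lean on these libraries where they do the work, as an engineer would, in place of code of your own. Each camera call takes 0.05 s, during which the arm holds its last target. There are 200 camera calls.

### The job

Pad the item in the open carton: use the hand scoop to scoop up pink foam rolls from the grey tray and tip at least two of them into the carton, without gripping the rolls themselves. Spill none: a roll you do not move stays in the tray. Then stand the scoop, right way up, back on the table clear of the tray, and leave the stamp and the low parcel where they are.

Things in the scene. Friction and masses are not known exactly. Their poses are not given: they have to be found in the camera images.
- scoop: aluminium hand scoop on the table, 0.25 kg; origin: centre of its pan's underside; open front along +x. Pan floor x -70 to +70 mm, 125 wide inside, 3 thick, a 1.8 mm lip out to x +83; side walls 60 high (42 in front of x +30); back wall at x -70, 60 high, strap rising from it to 128. Over the pan a black bar handle along x from -78 to +52, 16 wide (y), z 110 to 134
- scoop_grip (a point): a good point to grip on the scoop's bar handle, at (10, 0, 122) mm in the scoop's frame, near above its centre of mass; grip across y (16 mm) at any lean about y
- scoop_lip (a point): middle of the scoop's front lip edge, underside, at (83, 0, 0) mm in the scoop's frame
- tray: fixed grey tray, origin: centre of its floor's underside; open front (no wall) along its -x, towards the robot. Floor x -80 to +80 mm, 215 wide inside, 4 thick; side walls 45 high with a bead to 49; at x +80 the back wall starts, leaning outward at 45 degrees up to x +119, z 42
- tray_back (a point): foot of the tray's leaning back wall, on the floor's upper face, at (80, 0, 4) mm in the tray's frame
- carton: fixed open cardboard carton with its flaps folded down outside, 210 x 190 mm (its x by y; about 230 x 210 over the flaps), rim 145 mm high, walls 5 mm, inner floor 45 mm above the table (a cardboard insert); origin at the centre of its underside. A small parcel 55 x 76 x 30 mm lies on its floor, to be padded
- roll_a_mid (a point): one of three pink foam packing rolls, 65 x 46 x 84 mm, 12 g, lying on its side on the tray's +y side with its long axis across the tray, in line with the other such roll; about 46 mm high as it lies. This point is its middle; its z axis is the roll's long axis
- roll_b_mid (a point): one of three pink foam packing rolls, 63 x 45 x 84 mm, 12 g, lying on its side along the tray (long axis along the tray's x), beside the other two on the tray's -y side; about 46 mm high as it lies. This point is its middle; its z axis is the roll's long axis
- roll_c_mid (a point): one of three pink foam packing rolls, 69 x 47 x 88 mm, 12 g, lying on its side on the tray's +y side with its long axis across the tray, in line with the other such roll; about 46 mm high as it lies. This point is its middle; its z axis is the roll's long axis
- roll_a: the first foam roll (see its mid point); origin at one end of its axis
- roll_b: the second foam roll; origin at one end of its axis
- roll_c: the third foam roll; origin at one end of its axis
- stamp: bystander: self-inking stamp standing upright, 40 x 71 x 78 mm; origin at the centre of its underside
- parcel_low: bystander: low brown parcel, 90 x 122 x 32 mm; origin at the centre of its underside

How it is judged:
By the outcome, as a careful person would: the job done as asked, in the order asked, and still so for the second after the job is handed in, with the robot touching nothing.
It also fails if it takes over 70 s, if anything falls off the work surface, if the arm or the gripper's body presses on something with over 40 N, if the wrist force passes 120 N, or if a joint passes its speed limit or range.

## Working session

There is one attempt and no reset: what is moved stays moved. The work goes in short steps, Python scripts to look and compute and a shell command to move; the robot and the scene stay as the last step left them, time stands still between calls to the robot, and variables do not carry over. Pictures are saved under pics/ and viewed, at most 12 in all, crops included, and the job is handed in when it is done.

```bash
ls; mkdir -p pics
cat > h.py <<'E'
import numpy as np,cv2
from rig import bot,viewer,workorder,models
def cloud(n):
    im,d=viewer.capture(n);c=viewer.camera_info(n)
    K=np.array([[c['fx'],0,c['cx']],[0,c['fy'],c['cy']],[0,0,1]])
    v,u=np.mgrid[:400,:640]
    p=cv2.undistortPoints(np.stack([u,v],-1).reshape(-1,1,2).astype(np.float64),K,np.array(c['dist_coeffs'])).reshape(400,640,2)
    P=np.dstack([p*d[...,None],d])
    T=np.linalg.inv(np.array(c['world_to_cam']))
    W=P@T[:3,:3].T+T[:3,3]; W[d==0]=np.nan
    return im,W
E
python3 - <<'E'
from h import *
np.set_printoptions(precision=3,suppress=True)
for n in ['top','side']:
    im,W=cloud(n); cv2.imwrite(f'pics/{n}0.png',im); np.save(f'{n}0.npy',W)
    for t in ['scoop','scoop_grip','scoop_lip','tray','tray_back','carton','roll_a_mid','roll_b_mid','roll_c_mid','stamp','parcel_low']:
        print(n,t,[(round(r['p'],2),np.round(r['xyz'],3).tolist()) for r in models.tip_of(n,t)[:4]])
E
```

```text
pics
top scoop [(0.96, [0.532, -0.334, -0.002]), (0.52, [0.605, -0.294, -0.0])]
top scoop_grip []
top scoop_lip [(0.59, [0.605, -0.294, -0.001])]
top tray [(0.68, [0.582, -0.058, -0.001]), (0.66, [0.546, -0.006, 0.027])]
top tray_back [(0.59, [0.663, -0.062, 0.006])]
top carton [(0.83, [0.431, 0.321, 0.003]), (0.41, [0.638, -0.017, 0.025])]
top roll_a_mid [(0.7, [0.636, -0.015, 0.025])]
top roll_b_mid [(0.78, [0.598, -0.123, 0.025])]
top roll_c_mid [(0.72, [0.546, -0.005, 0.025])]
top stamp [(0.76, [0.618, 0.304, -0.004])]
top parcel_low [(0.82, [0.715, -0.296, -0.002]), (0.73, [0.605, -0.297, -0.001]), (0.34, [0.539, -0.328, 0.123])]
side scoop [(0.73, [0.536, -0.333, 0.008])]
side scoop_grip [(0.72, [0.543, -0.327, 0.12])]
side scoop_lip [(0.57, [0.604, -0.29, 0.001])]
side tray [(0.6, [0.585, -0.056, 0.0]), (0.42, [0.605, -0.291, -0.0])]
side tray_back [(0.82, [0.664, -0.06, 0.0])]
side carton [(0.95, [0.429, 0.315, -0.005])]
side roll_a_mid [(0.7, [0.634, -0.016, 0.025]), (0.67, [0.602, -0.127, 0.022])]
side roll_b_mid [(0.76, [0.6, -0.124, 0.023]), (0.6, [0.536, -0.332, 0.005])]
side roll_c_mid [(0.6, [0.545, -0.008, 0.028])]
side stamp [(0.57, [0.615, 0.309, -0.005])]
side parcel_low [(0.76, [0.712, -0.294, -0.001]), (0.58, [0.665, -0.061, 0.0])]
```

View pics/top0.png

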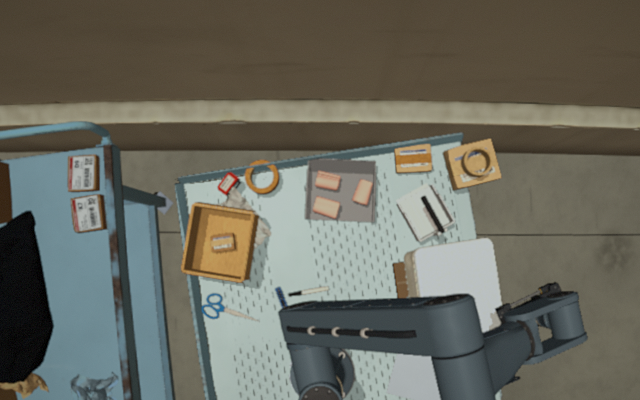

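View pics/side0.png

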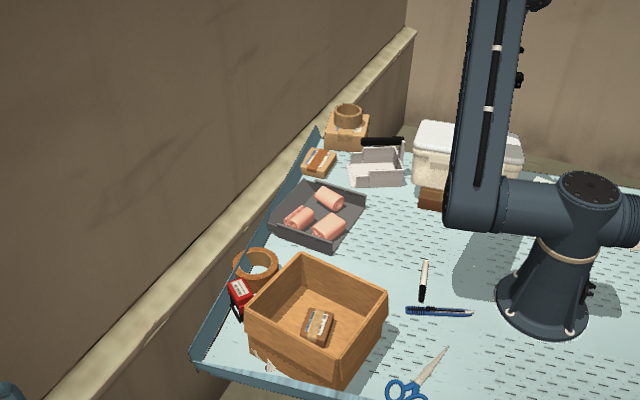

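Run:
```python
from h import *
np.set_printoptions(precision=4,suppress=True)
W=np.load('top0.npy')
print(bot.read_state())
def box(n,m):
    P=W[m][:,:2].astype(np.float32); r=cv2.minAreaRect(P); print(n,len(P),r,P.mean(0))
m=(W[...,2]>.115)&(W[...,2]<.145)&(abs(W[...,0]-.54)<.12)&(abs(W[...,1]+.33)<.1)
box('handle',m)
for z0,z1 in [(.036,.06),(.05,.07)]:
    m=(W[...,2]>z0)&(W[...,2]<z1)&(abs(W[...,0]-.56)<.2)&(abs(W[...,1]+.06)<.16); box('tray',m)
m=(W[...,2]>.135)&(W[...,2]<.16)&(abs(W[...,0]-.43)<.17)&(abs(W[...,1]-.32)<.17); box('carton',m)
# pink rolls
im=cv2.imread('pics/top0.png'); 
for t in 'abc':
    r=models.outline_of('top','roll_'+t)
    for q in r[:3]:
        mm=q['mask']&np.isfinite(W[...,2]); box('roll_%s p%.2f z%.3f'%(t,q['p'],np.percentile(W[mm][:,2],95)),mm)
r=models.outline_of('top','tray')[0]['mask']; box('trayall',r&np.isfinite(W[...,2]))
```

```text
{'time_s': 1.2, 'joint_positions': array([-76.4607,  30.2219,  82.0895,  -0.    ,  67.6866, -10.2261]), 'qvel': array([-0.0745,  0.0058,  0.0665, -0.0335,  0.1304,  0.0214]), 'tau': array([  0.0006, -44.0022, -17.6983,   0.0636,   0.0503,   0.    ]), 'position': array([ 0.2519, -0.572 ,  0.2336]), 'tcp_rot': array([[ 0.9152,  0.403 ,  0.    ],
       [ 0.403 , -0.9152, -0.    ],
       [-0.    ,  0.    , -1.    ]]), 'force': array([ 0.4076, -0.099 ,  0.2416]), 'moment': array([ 0.0279,  0.0295, -0.0486]), 'grasp_force': 0.0, 'opening': 0.9999682779732328}
handle 274 ((0.478996604681015, -0.3380729556083679), (0.18936190009117126, 0.08474229276180267), 38.42610549926758) [ 0.5109 -0.3426]
tray 1895 ((0.60955411195755, -0.07915052771568298), (0.24761800467967987, 0.32335907220840454), 9.232349395751953) [ 0.6307 -0.0543]
tray 433 ((0.6081159114837646, -0.07972091436386108), (0.2442411631345749, 0.32202789187431335), 9.071416854858398) [ 0.6513 -0.0539]
carton 855 ((0.42823493480682373, 0.31922221183776855), (0.20363196730613708, 0.21945270895957947), 81.75579833984375) [0.4262 0.3196]

[... 336 characters left out ...]
3880005, -0.011868242174386978), (0.08052109181880951, 0.0567939318716526), 79.74957275390625) [ 0.6317 -0.0118]
roll_b p0.77 z0.051 321 ((0.5952250361442566, -0.13095511496067047), (0.05091521143913269, 0.0731021910905838), 71.55237579345703) [ 0.594  -0.1286]
roll_c p0.94 z0.051 372 ((0.6357022523880005, -0.011868242174386978), (0.08052109181880951, 0.0567939318716526), 79.74957275390625) [ 0.6317 -0.0118]
roll_c p0.77 z0.051 321 ((0.5952250361442566, -0.13095511496067047), (0.05091521143913269, 0.0731021910905838), 71.55237579345703) [ 0.594  -0.1286]
trayall 3247 ((0.6080082654953003, -0.055451154708862305), (0.23620204627513885, 0.21335351467132568), 87.59638214111328) [ 0.6086 -0.0604]
```

```bash
cat >> h.py <<'E'
from scipy.spatial.transform import Rotation as R
np.set_printoptions(precision=4,suppress=True)
def pose(yaw,pitch=0):
    """tool rot for scoop heading yaw, pitch>0 nose down"""
    S=R.from_euler('ZY',[yaw,pitch],degrees=True).as_matrix()
    return S@np.diag([1,-1,-1.])
def tcp_for(pt,off,yaw,pitch=0):
    """TCP pos so that scoop-frame point off(mm) lies at world pt; TCP at (10,0,114)"""
    S=R.from_euler('ZY',[yaw,pitch],degrees=True).as_matrix()
    return np.array(pt)+S@(np.array([10,0,114.])-off)/1000
def rel(p,Rm,p0=None,R0=None):
    s=bot.read_state(); p0=s['position'] if p0 is None else p0; R0=s['tcp_rot'] if R0 is None else R0
    return np.r_[R0.T@(np.array(p)-p0), R.from_matrix(R0.T@Rm).as_rotvec(degrees=True)]
E
python3 - <<'E'
from h import *
W=np.load('top0.npy'); im=cv2.imread('pics/top0.png'); v=im.max(2)
def fit(n,m):
    P=W[m][:,:2]; c=P.mean(0); u,s,vt=np.linalg.svd(P-c,full_matrices=False); d=vt[0]; a=(P-c)@d; b=(P-c)@vt[1]
    print(n,len(P),c,'yaw',np.degrees(np.arctan2(d[1],d[0])),'long',a.min(),a.max(),np.percentile(b,[2,98]),'z',np.median(W[m][:,2]))
X,Y,Z=W[...,0],W[...,1],W[...,2]
fit('handle',(v<60)&(Z>.12)&(Z<.145)&(abs(X-.54)<.1)&(abs(Y+.33)<.1))
pink=(im[...,2]>170)&(im[...,2].astype(int)-im[...,0]>40)
for n,(x,y) in dict(a=(.635,-.015),b=(.6,-.125),c=(.545,-.006)).items():
    m=pink&(Z>.02)&(Z<.07)&(np.hypot(X-x,Y-y)<.058); fit(n,m)
    m&=Z>.04; fit(n+'top',m)
for y0,n in [(.055,'left'),(-.17,'right')]:
    m=(Z>.038)&(Z<.062)&(X>.48)&(X<.67)&(Y>y0-.025)&(Y<y0+.025)&~pink; fit(n,m)
m=(X>.2)&(X<.52)&(Y>-.7)&(Y<-.2); print('max z region white box',np.nanpercentile(Z[m&(Z<.3)],[50,90,99]))
m=m&(Z>.15)&(Z<.22); print(m.sum(), W[m].min(0),W[m].max(0))
S=bot.read_state()
g=np.array([.542,-.329,0])
for y in (30.8,):
    for z in (.25,.114): print(rel([.542,-.329,z],pose(y)))
E
```

```text
handle 151 [ 0.5182 -0.3369] yaw -150.68591199000898 long -0.06176960688737091 0.06059696623462436 [-0.0053  0.0052] z 0.13300515350568842
a 305 [ 0.6337 -0.0136] yaw -100.9053743225444 long -0.03663837162828461 0.03630689487180302 [-0.0219  0.023 ] z 0.04330095793236688
atop 224 [ 0.6303 -0.0142] yaw -96.66036471127607 long -0.03884082759921855 0.03623955040346085 [-0.0196  0.0246] z 0.04491352993225772
b 302 [ 0.5968 -0.1274] yaw 161.28401507546334 long -0.03753290672464984 0.03522513938539403 [-0.0215  0.0215] z 0.04418935124271506
btop 237 [ 0.595  -0.1292] yaw 157.7639180870264 long -0.03871222332062932 0.03493295523270696 [-0.0208  0.019 ] z 0.04527026543967705
c 357 [ 0.5474 -0.0097] yaw -108.38609852680554 long -0.040016600946921596 0.038048534635605986 [-0.0231  0.0237] z 0.046265394000798876
ctop 333 [ 0.5479 -0.0099] yaw -106.76818871481052 long -0.039472238909810886 0.0377262850939369 [-0.0237  0.0229] z 0.04676813183521733
left 128 [0.5865 0.0543] yaw 178.04452275796123 long -0.08193114401510618 0.08054893204949858 [-0.0041  0.0035] z 0.04813483819409081
right 130 [ 0.5776 -0.1637] yaw 178.08467823989253 long -0.08731260651940258 0.08012000399305232 [-0.0119  0.0044] z 0.048091348436661074
max z region white box [0.1305 0.1724 0.1848]
2580 [ 0.2278 -0.482   0.15  ] [ 0.4366 -0.2669  0.1918]
[ 0.3634 -0.1055 -0.0165  0.0005  0.0008 -7.0341]
[ 0.3634 -0.1055  0.1195  0.0005  0.0008 -7.0341]
```

```bash
python3 -m jog '[[1,0,0,-0.03,0,0,0],[1,0.364,-0.109,-0.03,0,0,-6.2],[1,0.364,-0.109,-0.03,0,0,-6.2],[1,0.364,-0.109,-0.03,0,0,-6.2],[1,0.364,-0.109,-0.03,0,0,-6.2],[1,0.364,-0.109,-0.03,0,0,-6.2],[1,0.364,-0.109,-0.03,0,0,-6.2],[1,0.364,-0.109,-0.03,0,0,-6.2],[1,0.364,-0.109,0.02,0,0,-6.2],[1,0.364,-0.109,0.06,0,0,-6.2],[1,0.364,-0.109,0.06,0,0,-6.2]]'
python3 - <<'E'
from h import *
im,W=cloud('side'); cv2.imwrite('pics/s1.png',cv2.resize(im[90:260,230:530],None,fx=2.5,fy=2.5))
im,W=cloud('top'); cv2.imwrite('pics/t1.png',im)
print(bot.read_state()['joint_positions'])
E
```

```text
time_s: 2.78
position: [0.5383, -0.3246, 0.1703]
tcp_rot: [[0.867, 0.499, -0.007], [0.499, -0.867, 0.005], [-0.003, -0.008, -1.0]]
force: [-0.7, 0.7, 0.1]
opening: 1.0
grasp_force: 0.0
[-41.2282  34.6332  84.2669  -0.013   61.0413  18.8677]
```

View pics/s1.png

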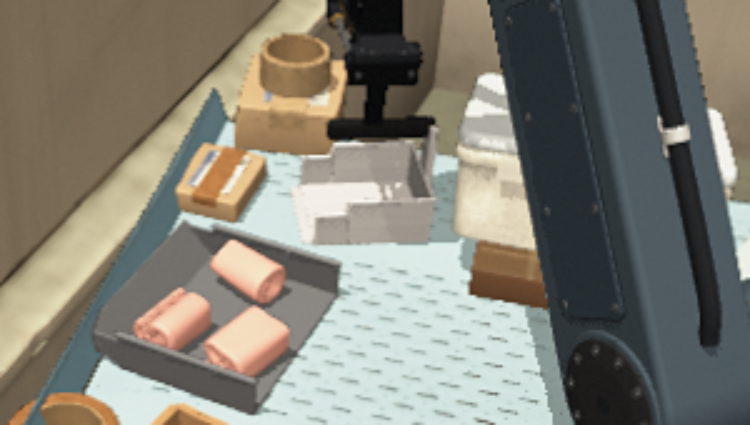

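```bash
python3 -m jog '[[1,0.005,0,0.03,0,0,0],[1,0.005,0,0.054,0,0,0],[1,0.005,0,0.054,0,0,0],[1,0.005,0,0.054,0,0,0],[0,0.005,0,0.054,0,0,0],[0,0.005,0,0.054,0,0,0],[0,0.005,0,0.054,0,0,0],[0,0.005,0,0.054,0,0,0],[0,0.005,0,0.054,0,0,0],[0,0.005,0,0.054,0,0,0],[0,0.005,0,0.054,0,0,0]]'
python3 - <<'E'
from h import *
for n in ['top','side']:
    cloud(n)
    for t in ['scoop','scoop_lip','scoop_grip']: print(n,t,[(round(r['p'],2),np.round(r['xyz'],3).tolist()) for r in models.tip_of(n,t)[:2]])
print(bot.read_state()['position'])
E
```

```text
time_s: 4.25
position: [0.5454, -0.323, 0.1195]
tcp_rot: [[0.866, 0.499, -0.0], [0.499, -0.866, 0.0], [-0.0, -0.0, -1.0]]
force: [-0.1, -0.8, -0.8]
opening: 0.283
grasp_force: 0.0
top scoop [(0.9, [0.526, -0.334, -0.003]), (0.29, [0.632, 0.026, 0.027])]
top scoop_lip [(0.77, [0.605, -0.296, 0.003])]
top scoop_grip [(0.77, [0.539, -0.326, 0.124])]
side scoop [(0.74, [0.533, -0.332, 0.005])]
side scoop_lip [(0.62, [0.606, -0.288, 0.001])]
side scoop_grip [(0.72, [0.54, -0.327, 0.12])]
[ 0.5455 -0.3231  0.1195]
```

```bash
python3 -m jog '[[0.5,-0.003,0,0.003,0,0,0],[0.5,-0.003,0,0.005,0,0,0],[0,-0.003,0,0.005,0,0,0],[0,-0.003,0,0.005,0,0,0],[0,-0.003,0,0.005,0,0,0],[0,-0.003,0,0.005,0,0,0],[0,-0.003,0,0.005,0,0,0],[0,-0.003,0,0.005,0,0,0],[0,-0.003,0,0.005,0,0,0]]'
python3 - <<'E'
from h import *
print(bot.read_state()['position'],bot.read_state()['joint_positions'])
E
```

```text
time_s: 5.78
position: [0.5429, -0.3245, 0.1146]
tcp_rot: [[0.866, 0.499, 0.0], [0.499, -0.866, -0.0], [0.0, 0.0, -1.0]]
force: [0.6, 0.2, -0.7]
opening: 0.181
grasp_force: 30.0
[ 0.5429 -0.3245  0.1146] [-40.9779  39.1381  86.5628   0.0058  54.2879  19.0541]
```

```bash
sed -i 's/np.array(\[10,0,114.\])/np.array([12,0,114.6])/' h.py
python3 - <<'E'
from h import *
for lx,lz,p in [(.478,.09,0),(.478,.025,3),(.497,.0055,3)]:
    t=tcp_for([lx,-.0165-.034*(lx-.582),lz],[83,0,0],-2,p); print(t,rel(t,pose(-2,p)))
E
```

```text
[ 0.407  -0.0105  0.2046] [ 0.0391 -0.3399 -0.0901  0.0066 -0.0105 31.9646]
[ 0.4131 -0.0107  0.1432] [ 0.0443 -0.3367 -0.0286  0.8434 -2.9323 31.9571]
[ 0.4321 -0.0113  0.1237] [ 0.0604 -0.3267 -0.0091  0.8434 -2.9323 31.9571]
```

```bash
python3 -m jog '[[0,0,0,-0.03,0,0,0],[0,0,0,-0.09,0,0,0],[0,0.01,-0.06,-0.09,0,0,6],[0,0.02,-0.12,-0.09,0,0,14],[0,0.03,-0.18,-0.09,0,0,22],[0,0.039,-0.24,-0.09,0,0,30],[0,0.039,-0.29,-0.09,0,0,32],[0,0.039,-0.32,-0.09,0,0,32],[0,0.039,-0.34,-0.09,0,0,32],[0,0.042,-0.338,-0.06,0.4,-1.5,32],[0,0.044,-0.3367,-0.029,0.84,-2.93,32],[0,0.044,-0.3367,-0.029,0.84,-2.93,32],[0,0.044,-0.3367,-0.029,0.84,-2.93,32],[0,0.044,-0.3367,-0.029,0.84,-2.93,32]]'
python3 - <<'E'
from h import *
im,W=cloud('top'); cv2.imwrite('pics/t2.png',cv2.resize(im[110:310,260:460],None,fx=3,fy=3))
for n in ['top','side']:
    if n=='side': im,W=cloud(n)
    cv2.imwrite('pics/%s2.png'%n,im)
    for t in ['scoop','scoop_lip','tray','tray_back']: print(n,t,[(round(r['p'],2),np.round(r['xyz'],3).tolist()) for r in models.tip_of(n,t)[:2]])
for lx,lz,p in [(.478,.025,3),(.497,.0055,3),(.497,.0048,3),(.57,.0048,3)]:
    t=tcp_for([lx,-.0165-.034*(lx-.582),lz],[83,0,0],-2,p); print(t,rel(t,pose(-2,p)))
E
```

```text
time_s: 7.52
position: [0.4133, -0.0111, 0.1445]
tcp_rot: [[0.998, -0.036, -0.05], [-0.036, -0.999, 0.001], [-0.05, 0.001, -0.999]]
force: [0.1, -0.2, -2.6]
opening: 0.179
grasp_force: 30.0
top scoop [(0.6, [0.394, -0.011, 0.03])]
top scoop_lip []
top tray [(0.85, [0.58, -0.056, 0.004])]
top tray_back [(0.66, [0.662, -0.062, 0.01])]
side scoop [(0.61, [0.395, -0.01, 0.037])]
side scoop_lip [(0.95, [0.477, -0.012, 0.026])]
side tray [(0.89, [0.582, -0.058, 0.0]), (0.57, [0.713, -0.297, -0.004])]
side tray_back [(0.71, [0.662, -0.061, -0.0]), (0.67, [0.396, -0.008, 0.036])]
[ 0.4131 -0.0107  0.1432] [ 0.0004 -0.0002  0.0004 -0.0006  0.0048 -0.0417]
[ 0.4321 -0.0113  0.1237] [ 0.0204 -0.0002  0.0189 -0.0006  0.0048 -0.0417]
[ 0.4321 -0.0113  0.123 ] [ 0.0204 -0.0002  0.0196 -0.0006  0.0048 -0.0417]
[ 0.5051 -0.0138  0.123 ] [ 0.0934 -0.0003  0.0158 -0.0006  0.0048 -0.0417]
```

View pics/t2.png

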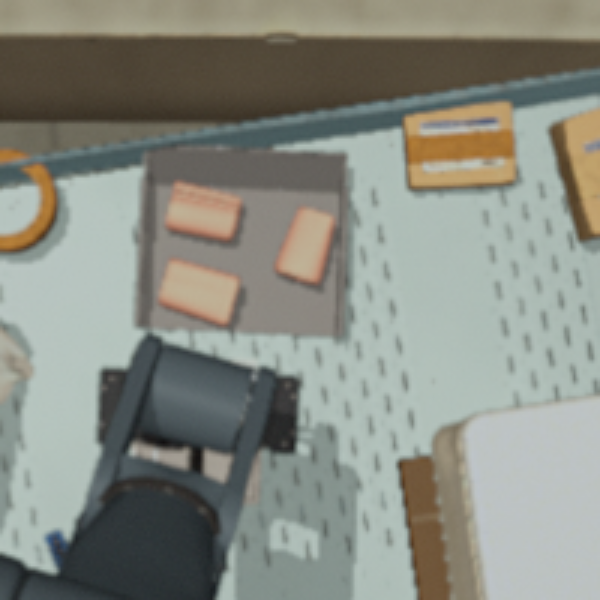

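View pics/side2.png

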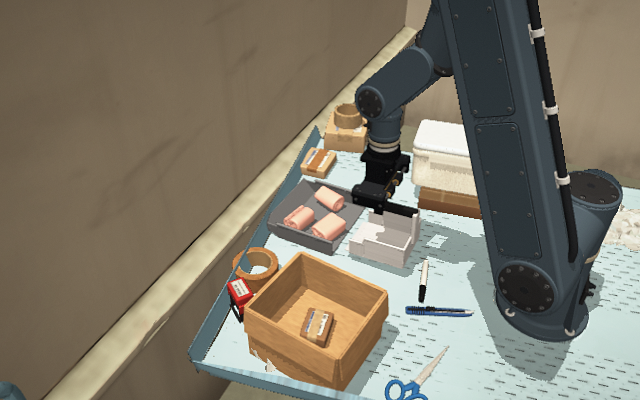

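```bash
python3 -m jog '[[0,0.010,0.001,0.01,0,0,0],[0,0.018,0.001,0.018,0,0,0],[0,0.02,0.001,0.0192,0,0,0],[0,0.02,0.001,0.0192,0,0,0],[0,0.03,0.001,0.019,0,0,0],[0,0.04,0.001,0.0185,0,0,0],[0,0.05,0.001,0.018,0,0,0],[0,0.06,0.001,0.0175,0,0,0],[0,0.07,0.001,0.017,0,0,0],[0,0.08,0.001,0.0165,0,0,0],[0,0.09,0.001,0.016,0,0,0],[0,0.095,0.001,0.0157,0,0,0],[0,0.095,0.001,0.0157,0,0,0]]'
python3 - <<'E'
from h import *
im,W=cloud('side'); cv2.imwrite('pics/s3.png',cv2.resize(im[160:260,250:430],None,fx=4,fy=4))
s=bot.read_state();print(s['position'],s['force'])
for lx,lz,p in [(.57,.0048,3),(.66,.0048,3)]:
    t=tcp_for([lx,-.018-.034*(lx-.582),lz],[83,0,0],-2,p); print(t,rel(t,pose(-2,p)))
E
```

```text
time_s: 9.65
position: [0.507, -0.0152, 0.1228]
tcp_rot: [[0.998, -0.036, -0.052], [-0.035, -0.999, 0.002], [-0.052, 0.0, -0.999]]
force: [-0.4, 0.0, -2.8]
opening: 0.182
grasp_force: 30.0
[ 0.5064 -0.0151  0.1228] [-0.943   0.5975 -3.1057]
[ 0.5051 -0.0153  0.123 ] [-0.0013  0.0003 -0.0001 -0.0106  0.0521 -0.0368]
[ 0.5951 -0.0184  0.123 ] [ 0.0886  0.0001 -0.0049 -0.0106  0.0521 -0.0368]
```

View pics/s3.png

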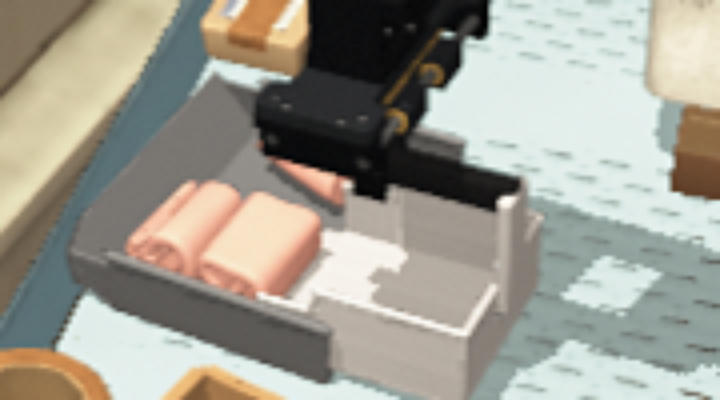

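```bash
python3 -m jog '[[0,0.01,0,-0.0005,0,0,0],[0,0.02,0,-0.001,0,0,0],[0,0.03,0,-0.0015,0,0,0],[0,0.04,0,-0.002,0,0,0],[0,0.05,0,-0.0026,0,0,0],[0,0.06,0,-0.0032,0,0,0],[0,0.07,0,-0.0038,0,0,0],[0,0.08,0,-0.0043,0,0,0],[0,0.086,0,-0.0047,0,0,0],[0,0.086,0,-0.0047,0,0,0]]'
python3 - <<'E'
from h import *
im,W=cloud('side'); cv2.imwrite('pics/s4.png',cv2.resize(im[160:260,250:430],None,fx=4,fy=4))
s=bot.read_state();print(s['position'],s['force'])
S=s['tcp_rot']@np.diag([1,-1,-1.]); 
pk=(im[...,2]>150)&(im[...,2].astype(int)-im[...,0]>40)
L=(W-s['position'])@S*1000+[12,0,114.6]
m=pk&(W[...,0]>.45)&(W[...,1]>-.09)&(W[...,1]<.06)&(W[...,2]>.005)&(W[...,2]<.15)&(abs(L[...,1])<66)
print('pink in scoop frame',np.percentile(L[m],[1,10,50,90,99],axis=0))
E
```

```text
time_s: 10.95
position: [0.5933, -0.0183, 0.123]
tcp_rot: [[0.998, -0.036, -0.052], [-0.036, -0.999, 0.002], [-0.052, 0.0, -0.999]]
force: [0.0, -0.4, -2.4]
opening: 0.18
grasp_force: 30.0
[ 0.5927 -0.0182  0.123 ] [-0.2544 -0.2866 -2.6675]
pink in scoop frame [[ -6.253  -32.8005  11.2747]
 [ -1.7065 -22.2047  25.115 ]
 [ 38.6178  10.9281  42.269 ]
 [ 91.5351  41.426   47.1172]
 [106.7299  61.9482  61.7196]]
```

View pics/s4.png

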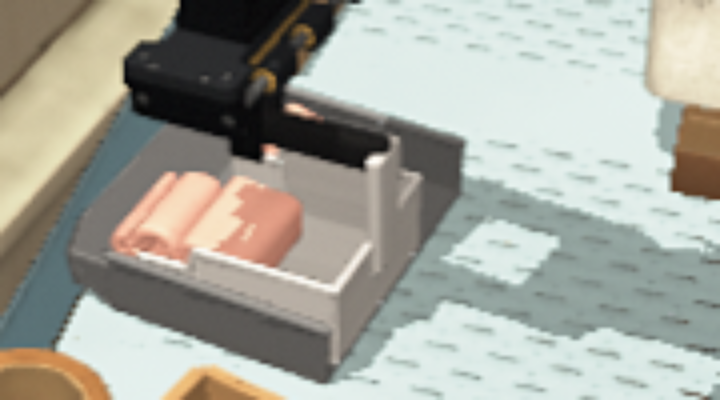

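Run:
```python
from h import *
s=bot.read_state()
def row(lx,lz,p):
    t=tcp_for([lx,-.018-.034*(lx-.582),lz],[83,0,0],-2,p); print(lx,round(lz,4),p,rel(t,pose(-2,p)))
row(.6605,.0048,3)
row(.6605,.006,0)
for ph in (4,8,12,15):
    z=.006+.153*np.sin(np.radians(ph)); row(.6605+min(z,.044)-.006-.001,z,-ph)
for ph,z in ((20,.075),(26,.1),(32,.125),(38,.15),(38,.19)): row(.695,z,-ph)
```

```text
0.6605 0.0048 3 [ 0.003   0.0001 -0.0002 -0.0054  0.0374 -0.0384]
0.6605 0.006 0 [-0.003   0.0001  0.0025 -0.0044  3.0374 -0.0385]
0.6701727404828511 0.0167 -4 [-0.0014  0.0001 -0.003  -0.0031  7.0374 -0.0387]
0.68079348444689 0.0273 -8 [ 0.0015  0.0001 -0.008  -0.0017 11.0374 -0.0388]
0.6913104886951171 0.0378 -12 [ 0.0048  0.     -0.0125 -0.0004 15.0374 -0.0389]
0.6975 0.0456 -15 [ 0.0059  0.     -0.0153  0.0007 18.0374 -0.0389]
0.695 0.075 -20 [-0.0054  0.     -0.0352  0.0024 23.0374 -0.039 ]
0.695 0.1 -26 [-0.0142  0.     -0.0482  0.0044 29.0374 -0.039 ]
0.695 0.125 -32 [-0.0218  0.0001 -0.0605  0.0065 35.0374 -0.0389]
0.695 0.15 -38 [-0.028   0.0001 -0.0723  0.0086 41.0374 -0.0387]
0.695 0.19 -38 [-0.0301  0.0001 -0.1122  0.0086 41.0374 -0.0387]
```

```bash
python3 -m jog '[[0,0.003,0,0,0,0,0],[0,0.003,0,0,0,0,0],[0,0,0,0.0012,0,1.5,0],[0,-0.003,0,0.0025,0,3,0],[0,-0.002,0,0,0,5,0],[0,-0.0014,0,-0.003,0,7,0],[0,0,0,-0.0055,0,9,0],[0,0.0015,0,-0.008,0,11,0],[0,0.003,0,-0.010,0,13,0],[0,0.0048,0,-0.0125,0,15,0],[0,0.0059,0,-0.0153,0,18,0],[0,0.0059,0,-0.0153,0,18,0],[0,0.0059,0,-0.0153,0,18,0]]'
cat > look.py <<'E'
import sys
from h import *
im,W=cloud('side'); cv2.imwrite(sys.argv[1],cv2.resize(im[110:270,240:440],None,fx=3.5,fy=3.5))
s=bot.read_state();print(s['position'],s['force'])
S=s['tcp_rot']@np.diag([1,-1,-1.])
pk=(im[...,2]>150)&(im[...,2].astype(int)-im[...,0]>40)
L=(W-s['position'])@S*1000+[12,0,114.6]
m=pk&(abs(L[...,1])<66)&(L[...,2]>2)&(L[...,2]<100)&(abs(L[...,0])<130)
print('pink in scoop frame',m.sum(),np.percentile(L[m],[1,10,50,90,99],axis=0))
E
python3 look.py pics/s5.png
```

```text
time_s: 12.62
position: [0.5995, -0.0185, 0.1381]
tcp_rot: [[0.966, -0.036, 0.258], [-0.034, -0.999, -0.009], [0.258, 0.0, -0.966]]
force: [-0.3, 0.0, -3.1]
opening: 0.181
grasp_force: 30.0
[ 0.5998 -0.0186  0.1381] [ 0.4146  0.3547 -4.2162]
pink in scoop frame 885 [[-15.0035 -31.5968  10.8446]
 [ -6.4467 -20.6138  33.2939]
 [ 38.8098  14.3088  43.2819]
 [ 77.4063  41.9256  48.1351]
 [ 85.5642  62.4206  51.2438]]
```

View pics/s5.png

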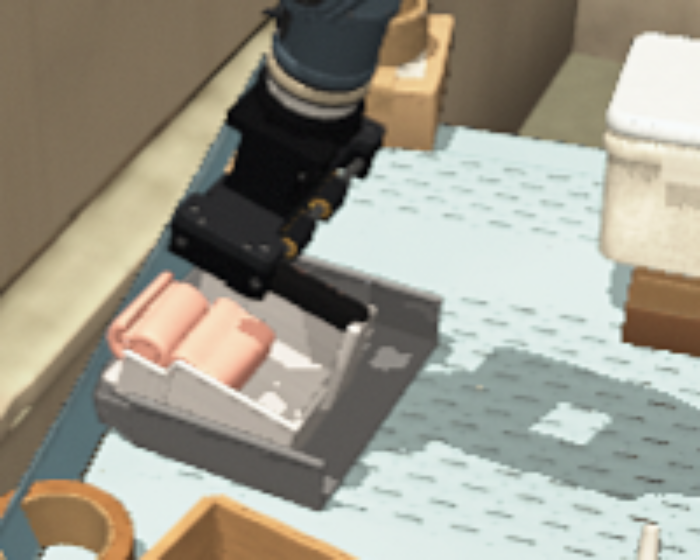

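```bash
python3 -m jog '[[0,0.003,0,-0.012,0,2,0],[0,0.006,0,-0.024,0,5,0],[0,0.009,0,-0.036,0,8,0],[0,0.013,0,-0.05,0,12,0],[0,0.018,0,-0.068,0,16,0],[0,0.024,0,-0.09,0,20,0],[0,0.031,0,-0.116,0,23,0],[0,0.036,0,-0.135,0,25,0],[0,0.036,0,-0.135,0,25,0],[0,0.036,0,-0.135,0,25,0],[0,0.036,0,-0.135,0,25,0]]'
python3 look.py pics/s6.png
python3 - <<'E'
from h import *
cloud('top')
print([(round(r['p'],2),np.round(r['xyz'],3).tolist()) for r in models.tip_of('top','roll_b_mid')[:3]])
c=np.array([.430,.319])
s=bot.read_state(); print(s['joint_positions'])
for yaw,p,lip in [(36,-40,(-.02,.26)),(36,-20,(-.03,.2)),(36,0,(-.03,.18)),(36,30,(-.03,.165)),(36,60,(-.03,.155))]:
    d=np.array([np.cos(np.radians(yaw)),np.sin(np.radians(yaw))])
    t=tcp_for([*(c+lip[0]*d),lip[1]],[83,0,0],yaw,p); print(yaw,p,t,np.hypot(*t[:2]),rel(t,pose(yaw,p)))
E
```

```text
time_s: 14.05
position: [0.5992, -0.0184, 0.2768]
tcp_rot: [[0.767, -0.035, 0.641], [-0.027, -0.999, -0.022], [0.641, -0.0, -0.767]]
force: [0.6, -0.1, -3.1]
opening: 0.182
grasp_force: 30.0
[ 0.5992 -0.0184  0.2768] [ 0.3523 -0.1002 -2.404 ]
pink in scoop frame 844 [[-72.143  -30.3071  30.2293]
 [-61.9428 -22.0405  41.9017]
 [-23.0918   9.6123  48.5437]
 [ 18.1447  40.3575  53.8243]
 [ 26.9936  62.3766  63.1357]]
[(0.62, [0.597, -0.122, 0.023])]
[-17.3312  16.1952 113.0178  39.8496  15.3384  39.3326]
36 -40 [0.3102 0.232  0.3022] 0.38736484167793944 [ -0.2123  -0.24    -0.2103  24.4126   0.0788 -29.1666]
36 -20 [0.32   0.2391 0.2834] 0.39950265896991966 [ -0.217   -0.2475  -0.1898  19.07   -19.1784 -33.1243]
36 0 [0.3483 0.2596 0.2946] 0.43441348710804284 [ -0.1887  -0.269   -0.1807  13.2226 -38.4177 -36.4684]
36 30 [0.4023 0.2989 0.2997] 0.5012213267145655 [ -0.1451  -0.3102  -0.1509   3.4735 -67.2001 -40.2732]
36 60 [0.4573 0.3388 0.2738] 0.5691522605030102 [ -0.1207  -0.352   -0.0967  -7.5429 -95.8156 -42.472 ]
```

Run:
```python
from h import *
c=np.array([.430,.319]); s=bot.read_state()
p0,q0=s['position'],(-2,-40)
t1=np.array([.40,.297,.34])
for f in (.1,.3,.5,.7,.9,1):
    p=p0+(t1-p0)*f; p[2]=min(.34,p0[2]+.2*f)
    print(f,p,rel(p,pose(-2+38*f,-40+25*f)).round(3))
```

```text
0.1 [0.5794 0.0131 0.297 ] [-0.003 -0.031 -0.029  2.384 -2.412 -3.004]
0.3 [0.5395 0.0762 0.337 ] [-0.01  -0.092 -0.086  6.745 -7.389 -9.244]
0.5 [0.4996 0.1393 0.34  ] [ -0.04   -0.154  -0.116  10.569 -12.3   -15.876]
0.7 [0.4598 0.2024 0.34  ] [ -0.073  -0.216  -0.143  13.837 -17.1   -22.877]
0.9 [0.4199 0.2655 0.34  ] [ -0.105  -0.277  -0.17   16.531 -21.743 -30.224]
1 [0.4   0.297 0.34 ] [ -0.121  -0.308  -0.183  17.656 -23.991 -34.019]
```

```bash
python3 -m jog '[[0,-0.001,-0.01,-0.01,0.8,-0.8,-1],[0,-0.003,-0.031,-0.029,2.4,-2.4,-3],[0,-0.006,-0.06,-0.058,4.5,-4.9,-6.1],[0,-0.01,-0.092,-0.086,6.7,-7.4,-9.2],[0,-0.025,-0.123,-0.101,8.7,-9.9,-12.5],[0,-0.04,-0.154,-0.116,10.6,-12.3,-15.9],[0,-0.057,-0.185,-0.13,12.2,-14.7,-19.4],[0,-0.073,-0.216,-0.143,13.8,-17.1,-22.9],[0,-0.089,-0.247,-0.157,15.2,-19.4,-26.5],[0,-0.105,-0.277,-0.17,16.5,-21.7,-30.2],[0,-0.115,-0.297,-0.178,17.2,-23.2,-32.5],[0,-0.121,-0.308,-0.183,17.7,-24,-34],[0,-0.121,-0.308,-0.183,17.7,-24,-34],[0,-0.121,-0.308,-0.183,17.7,-24,-34]]'
python3 - <<'E'
from h import *
c=np.array([.430,.319])
s=bot.read_state(); print(s['position'],s['joint_positions'])
for yaw,p,lip in [(36,0,(0,.2)),(36,20,(-.03,.165)),(36,30,(-.035,.155)),(36,40,(-.035,.145)),(36,50,(-.035,.14)),(36,60,(-.035,.14)),(36,68,(-.035,.14))]:
    d=np.array([np.cos(np.radians(yaw)),np.sin(np.radians(yaw))])
    t=tcp_for([*(c+lip[0]*d),lip[1]],[83,0,0],yaw,p); print(yaw,p,t,np.hypot(*t[:2]),rel(t,pose(yaw,p)).round(3))
E
python3 look.py pics/s7.png
```

```text
time_s: 15.95
position: [0.4004, 0.2962, 0.34]
tcp_rot: [[0.782, 0.587, 0.211], [0.567, -0.81, 0.152], [0.26, 0.001, -0.966]]
force: [0.5, 0.5, -2.8]
opening: 0.178
grasp_force: 30.0
[0.4004 0.2962 0.34  ] [ 21.3545   7.0431 101.608    4.4357  56.8261  73.4453]
36 0 [0.3726 0.2773 0.3146] 0.46441137579211095 [ -0.039  -0.001   0.016   0.05  -15.056  -0.045]
36 20 [0.3835 0.2852 0.297 ] 0.4778878459339732 [ -0.031  -0.001   0.036   0.042 -35.056  -0.054]
36 30 [0.3983 0.296  0.2897] 0.4962216121447865 [ -0.015  -0.001   0.048   0.038 -45.056  -0.058]
36 40 [0.4173 0.3098 0.2784] 0.5196824286435374 [  0.005  -0.001   0.065   0.033 -55.056  -0.062]
36 50 [0.4358 0.3232 0.2681] 0.5425577449651426 [  0.024  -0.001   0.081   0.028 -65.056  -0.066]
36 60 [0.4533 0.3359 0.2588] 0.5641524815972399 [  0.043  -0.001   0.096   0.022 -75.056  -0.069]
36 68 [0.4661 0.3452 0.2488] 0.5800634815629877 [  0.055  -0.001   0.109   0.018 -83.056  -0.072]
[0.4005 0.2961 0.34  ] [-0.0591 -0.4552 -3.345 ]
pink in scoop frame 1507 [[-67.7698 -28.2587  21.0064]
 [-54.7587 -19.85    35.9149]
 [ -8.7662  13.2179  46.8315]
 [ 24.3034  42.8359  52.0907]
 [ 28.5416  47.7068  54.4003]]
```

```bash
python3 -m jog '[[0,-0.02,0,0.006,0,-7,0],[0,-0.039,0,0.016,0,-15,0],[0,-0.036,0,0.026,0,-25,0],[0,-0.031,0,0.036,0,-35,0],[0,-0.023,0,0.042,0,-40,0],[0,-0.015,0,0.048,0,-45,0],[0,-0.005,0,0.056,0,-50,0],[0,0.005,0,0.065,0,-55,0],[0,0.015,0,0.073,0,-60,0],[0,0.024,0,0.081,0,-65,0],[0,0.034,0,0.089,0,-70,0],[0,0.043,0,0.096,0,-75,0],[0,0.043,0,0.096,0,-75,0],[0,0.043,0,0.096,0,-75,0],[0,0.043,0,0.096,0,-75,0]]'
python3 look.py pics/s8.png
python3 - <<'E'
import cv2
from h import *
im,W=cloud('side'); cv2.imwrite('pics/s8.png',im)
print(bot.read_state()['joint_positions'])
E
```

```text
time_s: 17.88
position: [0.4541, 0.3356, 0.2599]
tcp_rot: [[0.408, 0.587, -0.699], [0.296, -0.809, -0.508], [-0.864, 0.001, -0.504]]
force: [-0.3, -0.1, -2.5]
opening: 0.183
grasp_force: 30.0
[0.454  0.3357 0.26  ] [ 0.1594  0.049  -2.5841]
pink in scoop frame 140 [[119.1742  -9.2532  50.7703]
 [122.7507  -6.8402  54.7961]
 [126.454    1.4017  64.9058]
 [129.2149  13.9938  75.517 ]
 [129.9133  21.5245  81.5534]]
[ 28.5506  52.8493  53.7369  -8.7734 132.6448  80.2979]
```

View pics/s8.png

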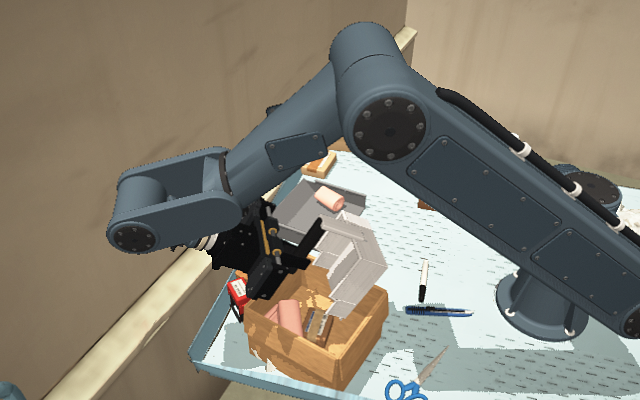

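Run:
```python
from h import *
p,q=np.array([.454,.3356,.26]),60
for t,yaw,pi in [((.454,.3356,.38),36,60),((.44,.32,.38),36,40),((.42,.30,.38),36,20),((.40,.28,.36),36,0),((.45,.15,.34),34,0),((.50,0,.32),32,0),((.53,-.15,.30),30,0),((.5429,-.3245,.25),30,0)]:
    print(t,rel(t,pose(yaw,pi)).round(3))
```

```text
(0.454, 0.3356, 0.38) [-0.104  0.    -0.06   0.009 -0.221 -0.032]
(0.44, 0.32, 0.38) [-0.114  0.005 -0.043  0.015 19.779 -0.03 ]
(0.42, 0.3, 0.38) [-0.128  0.009 -0.019  0.02  39.779 -0.028]
(0.4, 0.28, 0.36) [-0.125  0.013  0.016  0.025 59.779 -0.024]
(0.45, 0.15, 0.34) [-0.126  0.148  0.057  1.069 59.773  1.791]
(0.5, 0, 0.32) [-0.132  0.299  0.108  2.112 59.753  3.606]
(0.53, -0.15, 0.3) [-0.147  0.438  0.173  3.155 59.721  5.421]
(0.5429, -0.3245, 0.25) [-0.15   0.586  0.278  3.155 59.721  5.421]
```

```bash
python3 -m jog '[[0,-0.03,0,-0.018,0,0,0],[0,-0.07,0,-0.04,0,0,0],[0,-0.104,0,-0.06,0,0,0],[0,-0.109,0.002,-0.052,0,10,0],[0,-0.114,0.005,-0.043,0,20,0],[0,-0.121,0.007,-0.031,0,30,0],[0,-0.128,0.009,-0.019,0,40,0],[0,-0.127,0.011,-0.002,0,50,0],[0,-0.125,0.013,0.016,0,60,0],[0,-0.125,0.06,0.03,0.4,60,0.6],[0,-0.126,0.104,0.043,0.7,60,1.2],[0,-0.126,0.148,0.057,1.1,60,1.8],[0,-0.128,0.198,0.074,1.4,60,2.4],[0,-0.13,0.249,0.091,1.8,60,3],[0,-0.132,0.299,0.108,2.1,60,3.6],[0,-0.137,0.345,0.13,2.5,60,4.2],[0,-0.142,0.392,0.152,2.8,60,4.8],[0,-0.147,0.438,0.173,3.1,60,5.4],[0,-0.147,0.438,0.173,3.1,60,5.4],[0,-0.147,0.438,0.173,3.1,60,5.4]]'
python3 - <<'E'
from h import *
im,W=cloud('top'); cv2.imwrite('pics/t9.png',cv2.resize(im[110:310,160:460],None,fx=2.5,fy=2.5))
for t,yaw in [((.5429,-.3245,.22),30),((.5429,-.3245,.155),30),((.5429,-.3245,.116),30)]: print(rel(t,pose(yaw)).round(4))
E
```

```text
time_s: 20.48
position: [0.5293, -0.1491, 0.2995]
tcp_rot: [[0.866, 0.5, 0.0], [0.5, -0.866, 0.002], [0.001, -0.002, -1.0]]
force: [0.9, -0.5, -3.4]
opening: 0.183
grasp_force: 30.0
[-0.0767  0.1591  0.0794 -0.0711 -0.0832  0.0788]
[-0.0768  0.1591  0.1444 -0.0711 -0.0832  0.0788]
[-0.0769  0.1592  0.1834 -0.0711 -0.0832  0.0788]
```

View pics/t9.png

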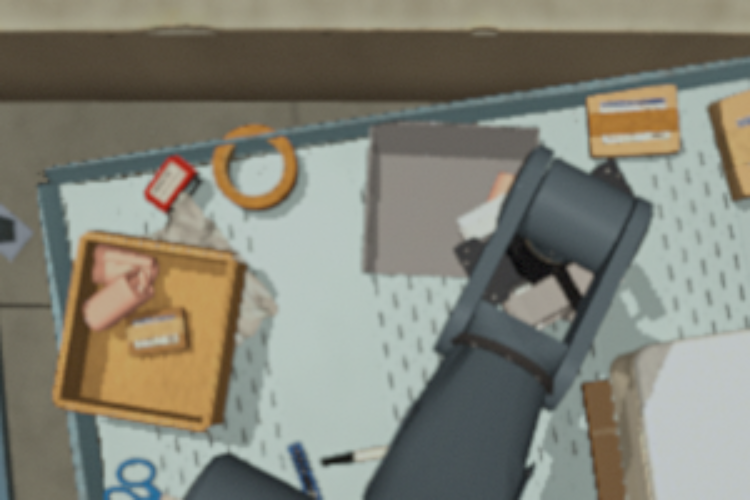

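```bash
python3 -m jog '[[0,-0.02,0.04,0.02,0,0,0],[0,-0.04,0.085,0.045,0,0,0],[0,-0.06,0.13,0.07,0,0,0],[0,-0.077,0.159,0.085,0,0,0],[0,-0.077,0.159,0.11,0,0,0],[0,-0.077,0.159,0.14,0,0,0],[0,-0.077,0.159,0.16,0,0,0],[0,-0.077,0.159,0.172,0,0,0],[0,-0.077,0.159,0.179,0,0,0],[0,-0.077,0.159,0.1825,0,0,0],[0,-0.077,0.159,0.1835,0,0,0],[0,-0.077,0.159,0.1835,0,0,0],[0,-0.077,0.159,0.1835,0,0,0]]'
```

```text
time_s: 22.15
position: [0.5449, -0.3261, 0.1172]
tcp_rot: [[0.866, 0.501, 0.004], [0.501, -0.866, -0.0], [0.003, 0.003, -1.0]]
force: [1.1, 2.8, 5.5]
opening: 0.181
grasp_force: 30.0
```

```bash
python3 -m jog '[[0,0,0,0,0,0,0],[0.25,0,0,0,0,0,0],[0.4,0,0,0,0,0,0],[0.6,0,0,0,0,0,0],[0.8,0,0,0,0,0,0],[0.8,0,0,0,0,0,0],[0.8,0,0,0,0,0,0],[0.8,0,0,-0.02,0,0,0],[0.8,0,0,-0.06,0,0,0],[0.8,0,0,-0.12,0,0,0],[0.8,0,0,-0.16,0,0,0],[0.8,-0.05,0,-0.16,0,0,0],[0.8,-0.1,0,-0.16,0,0,0],[0.8,-0.1,0,-0.16,0,0,0],[0.8,-0.1,0,-0.16,0,0,0]]'
python3 - <<'E'
from h import *
im,W=cloud('side'); cv2.imwrite('pics/s10.png',im)
for t in ['scoop','scoop_lip','stamp','parcel_low','roll_a_mid']: print(t,[(round(r['p'],2),np.round(r['xyz'],3).tolist()) for r in models.tip_of('side',t)[:3]])
E
```

```text
time_s: 24.02
position: [0.4574, -0.376, 0.2757]
tcp_rot: [[0.866, 0.5, 0.003], [0.5, -0.866, 0.001], [0.003, 0.001, -1.0]]
force: [0.2, 0.1, -0.1]
opening: 0.798
grasp_force: 0.0
scoop [(0.62, [0.541, -0.332, 0.005])]
scoop_lip [(0.62, [0.609, -0.287, 0.001])]
stamp [(0.22, [0.714, -0.297, -0.002])]
parcel_low [(0.84, [0.712, -0.296, -0.004]), (0.18, [0.618, 0.31, -0.002])]
roll_a_mid [(0.51, [0.512, 0.358, 0.069])]
```

View pics/s10.png

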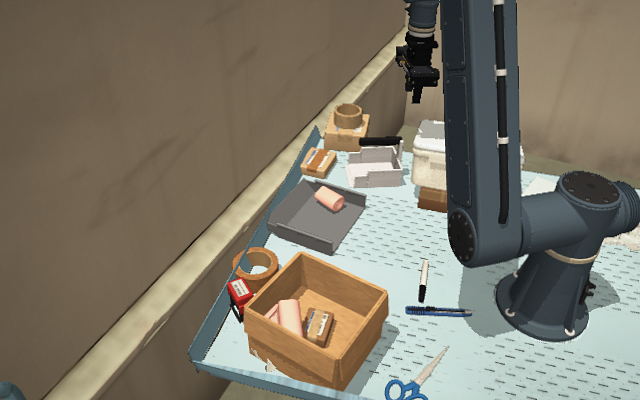

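The scoop stands upright on the table at about pixel (378,165), clear of the tray. Roll b is still in the tray at (328,200). The carton holds the other two, and the stamp and low parcel have not moved.

```bash
python3 -c "
from rig import workorder
print(workorder.hand_in())"
```

```text
the job is handed in; nothing more can be done
None
```

Job handed in: two foam rolls are in the carton, the third never left the tray, nothing spilled, and the scoop is back upright on the table clear of the tray, with the stamp and low parcel untouched.

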